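# Unstack the specimen mounts and load the microscope stage

## Task

Take the stack on the bench apart and get ready for the next measurement: seat the square metal carrier squarely in the nest of the microscope stage, with the smallest round mount standing in the middle of the carrier. Put the large and the medium mount away in the tote, each upright in the compartment that matches its size; the smallest compartment is empty at the end, but you may use it or the bench to park something meanwhile. Do not tip any mount over, and leave the trackball and the cardboard slide box where they are.

Things in the scene. Friction and masses are not known exactly. Their poses are not given: they have to be found in the camera images.
- carrier: Square block of grey anodised aluminium, 66 x 66 mm, 20 mm high, flat top with a white 34 mm disc mark in the middle; loose, about 0.2 kg. At the start it lies on the bench as the bottom of the stack; on it stand, going up, the large, medium and small mount, each within 6 mm of the middle of the one below. Origin: centre of the underside; x and y along its sides.
- mount_large: Black resin specimen mount, an upright round puck, diameter 54 mm, height 24 mm, with a flat grey stone face nearly filling the top; the large one, starting on the carrier, about 0.1 kg. Loose. Origin: centre of the underside; z up along its axis.
- mount_medium: Black resin specimen mount, an upright round puck, diameter 38 mm, height 24 mm, with a flat grey stone face nearly filling the top; the medium one, starting on the large mount, about 0.06 kg. Loose. Origin: centre of the underside; z up along its axis.
- mount_small: Black resin specimen mount, an upright round puck, diameter 24 mm, height 24 mm, with a flat grey stone face nearly filling the top; the small one, starting on top of the stack, about 0.03 kg. Loose. Origin: centre of the underside; z up along its axis.
- stage: Microscope stage, fixed: dark base 150 x 150 x 12 mm under a black block 130 x 130 mm, its flat top 30 mm above the origin. On this top a thin square aluminium rim (82 mm inside, 94 mm outside, 5 mm high) is the nest for the carrier; its floor is the top at 30 mm. Two steel knobs on the +y side. Origin: on the bench, below the middle of the nest; x and y along the sides.
- cell_large: The largest of the tote's three square open compartments: white, fixed, 70 mm square inside (76 outside), floor 3 mm and rim 8 mm above the origin. For the 54 mm mount. Origin: centre of the underside, 4 mm above the bench; x, y along its walls. The three stand in a row along their x axes, 86 mm apart, in changing order, in a grey tote 280 x 100 mm, outer rim 12 mm high.
- cell_medium: The middle-sized of the tote's three square open compartments: white, fixed, 53 mm square inside (59 outside), floor 3 mm and rim 8 mm above the origin. For the 38 mm mount. Origin: centre of the underside, 4 mm above the bench; x, y along its walls. In one row with the other two.
- cell_small: The smallest of the tote's three square open compartments: white, fixed, 37 mm square inside (43 outside), floor 3 mm and rim 8 mm above the origin. For the 24 mm mount. Origin: centre of the underside, 4 mm above the bench; x, y along its walls. In one row with the other two; empty at the start and free for parking.
- trackball: Bystander: desk trackball, black and grey, 110 x 100 x 60 mm, loose, at the left edge of the work area. Origin: centre of the underside.
- slide_box: Bystander: brown cardboard slide box, 87 x 152 x 34 mm, loose, at the right edge of the work area. Origin: centre of the underside.
Not all that is in view belongs to the job. Leave any orange or red look-alike of the mount_large alone.

How it is judged:
At the end, for the whole second after the job is handed in: Carrier flat on the nest floor, centred to 12 mm, within 15 degrees of square (any way round); small mount on the carrier within 12 mm of its middle; large and medium mounts on the floor of their own compartments; all upright within 4.5 degrees, released and at rest (horizontal distance between carrier and stage below 0.012 m and z of carrier in the frame of stage between 0.026 and 0.034 m and horizontal distance between mount_small and carrier below 0.012 m and z of mount_small in the frame of carrier between 0.016 and 0.024 m and horizontal distance between mount_large and cell_large below 0.013 m and z of mount_large in the frame of cell_large between -0.001 and 0.007 m and horizontal distance between mount_medium and cell_medium below 0.013 m and z of mount_medium in the frame of cell_medium between -0.001 and 0.007 m and (angle between the x axis of carrier and the x axis of stage, either way round below 0.26 rad or angle between the x axis of carrier and the y axis of stage, either way round below 0.26 rad) and angle between each of carrier, mount_large, mount_medium, mount_small's own z axis and vertical below 0.08 rad and linear speed of each of carrier, mount_large, mount_medium, mount_small below 0.02 m/s and angular speed of each of carrier, mount_large, mount_medium, mount_small below 0.3 rad/s); the robot touches nothing.
It fails at once if a mount or the carrier is tipped over (leans more than 57 degrees) (angle between any of carrier, mount_large, mount_medium, mount_small's own z axis and vertical above 1 rad).
It fails at once if the trackball or the slide box is moved by more than 20 mm (distance of any of trackball, slide_box from where it was at the start of the episode above 0.02 m).
It also fails if it takes over 125 s, if anything falls off the work surface, if the arm or the gripper's body presses on something with over 40 N, if the wrist force passes 120 N, or if a joint passes its speed limit or range.

## Robot

A 7-joint arm with a two-finger parallel gripper is mounted at the origin on the work surface. World frame = base frame: x ahead of the robot, y to its left, z up, the work surface at z = 0. Lengths are in m, angles in rad, forces in N, time in s.
With the tool pointing down it reaches from about 0.425 to 0.925 m from the base axis. Payload 6.8 kg.
Tool frame: the origin (TCP) lies on the centre line of the jaws, within the pads' length; the fingertips stand 14 mm ahead of it and the grasp point (between the pads) lies 5 mm behind it; z points along the fingers, y is the line along which they close (so a half turn about z gives the same grasp; the last joint's range is limited). The gripper opens to 85 mm and grips with 20 to 120 N. Pads are 22 mm wide; open, the fingers measure 114 mm over their backs; the gripper's body (76 mm by 85 mm) begins 54 mm behind the grasp point. The pads swing forward as they close: fully open they stand 13 mm farther back than shut.
Start: joints at [-1.288, 0.477, 0.022, 1.555, -0.011, 1.109, -0.083], TCP at [0.257, 0.624, 0.245] pointing down, gripper open.
Joint ranges: [-2.96, 2.96], [-0.34, 2.1], [-1.41, 1.46], [0.24, 2.44], [-1.37, 4.51], [0.17, 1.92], [-2.96, 2.96]. Speed limits (rad/s): [2.39, 2.39, 3.14, 3.14, 3.14, 3.14, 3.14].

## Interface

Orientations are given as a unit quaternion [w, x, y, z].
In Python, from station import bot gives the robot as it stands. The module is installed in compiled form; this text tells all that it offers.
- The arm moves only by the tool drive_tool, never from a script. Its argument "commands" is a list of rows, each an object with "hand": the opening, from 0 (shut) to 1 (fully open); "translation": the shift along the world's x, y, z in mm, a list of three; "angular": the turn, a rotation vector about the world's x, y, z in rad, a list of three. In form: [{"hand": hand, "translation": [tx, ty, tz], "angular": [ax, ay, az]}, ...]. A call has 1 to 12 rows; each row is the pose to reach, as a shift and turn from the pose commanded when the call began; what a row does not reach only later rows make up. A row lasts 1/8 s, in which the tool goes at most 62.5 mm and 10.7 degrees, less where a joint would pass 70% of its speed; a pose out of reach is approached as far as the arm can. A call with a gripper value outside its range is refused whole. The fingers move at their own pace and stop on an object; "force" is the grip in N (left out, the last holds). Time passes only in rows, so rows that repeat a pose let the fingers close. It gives the time, the measured TCP pose, the force, the opening and the grip force at its end, in the units of the state.
- bot.get_obs(): the state, without advancing time (a new reading comes with each control period).
- bot.read_camera(name): name is "scene" or "top" or "wrist"; returns the picture (384x512x3 uint8, red, green, blue); there is no depth.
- bot.camera_model(name): a dict with "fx", "fy", "cx", "cy" (pixels), "view" (4x4, takes a point from world to camera coordinates). Camera axes: x right, y up, looking along -z (the intrinsics and any distortion apply to the point x, -y, -z); pixel columns grow to the right and rows downward; lengths in m; the calibration is good to about 2 mm. The wrist camera is an equidistant fisheye: a pixel r from the principal point sees the ray r / f radians off the axis. A picture is of the moment at which its call begins: read the wrist's pose just before it. camera_model takes no time and is no camera call; for the wrist camera it gives the pose at the moment of the call.
- bot.hand_in(): hands the job in; it is judged then, once.
Trained networks look in the newest picture that a camera, given by its name, has taken for a name from the list of things; names that differ only in an ending like _2 or _b are one class to them, and where a whole thing is asked for, a point or a joint stands for the part that bears it (a point fixed in the world has none). Each returns a list of dicts, best first, with "score" (0 to 1); they miss things now and then, are a little off and sometimes report something else, mostly with a low value. They report only what shows in the picture. A call takes as long as a camera call. They do not tell look-alikes from the thing itself.
- bot.find_in(camera, query): "position" ([column, row] in pixels, amid what is visible of it).
- bot.outline_of(camera, query): "pixels" (384x512 bool, what is visible of it) and "position" ([column, row] in pixels, amid what is visible of it).
The state is a dict: "t": time; "q": joint angles; "joint_vel": joint speeds; "joint_torque": joint torques, N m; "eef_pos": TCP position; "tool_rot": TCP orientation; "contact_force": force on the tool from outside, world axes, zero at the start; "torque": the same for the moment, N m; "gripper_width": opening from 0.0 (shut) to 1.0 (fully open); "grasp_force": force on a finger pad.
Only numpy, scipy, OpenCV 4.12 (cv2) and the standard library are available. Lean on these libraries where they do the work, as an engineer would, in place of code of your own. Each camera call takes 0.05 s, during which the arm holds its last target. There are 200 camera calls.

## Working session

There is one attempt and no reset: what is moved stays moved. The work goes in short steps, Python scripts to look and compute and a tool call to move; the robot and the scene stay as the last step left them, time stands still between calls to the robot, and variables do not carry over. Pictures are saved under pics/ and viewed, at most 15 in all, crops included, and the job is handed in when it is done.

Besides the shell and the picture viewer there is one more tool, called after "Call:" as a command line: name --argument value ..., lists and objects as JSON in quotes. drive_tool: Moves the arm, as the interface text tells. Its arguments: {"type":"object","properties":{"commands":{"type":"array","items":{"type":"object","properties":{"hand":{"type":"number"},"translation":{"type":"array","items":{"type":"number"}},"angular":{"type":"array","items":{"type":"number"}}}}},"force":{"type":"number"}},"required":["commands"]}

```bash
mkdir -p pics
cat > h.py <<'E'
import numpy as np, cv2
from station import bot
def snap(c,name):
    im=bot.read_camera(c); cv2.imwrite(f'pics/{name}.png',im[:,:,::-1]); return im
def ray(m,u,v):
    x=(u-m['cx'])/m['fx'];y=(v-m['cy'])/m['fy']
    V=np.array(m['view']);R=V[:3,:3];o=-R.T@V[:3,3]
    return o,R.T@np.array([x,-y,-1])
def at(m,u,v,z):
    o,d=ray(m,u,v); return o+d*(z-o[2])/d[2]
def proj(m,p):
    V=np.array(m['view']);c=V[:3,:3]@np.array(p)+V[:3,3]
    return np.array([m['cx']+m['fx']*c[0]/-c[2], m['cy']+m['fy']*-c[1]/-c[2]])
E
python3 - <<'E'
from h import *
np.set_printoptions(precision=4,suppress=True)
print({k:v for k,v in bot.get_obs().items()})
a=snap('top','top0');b=snap('scene','scene0')
for c in('top','scene'):
    m=bot.camera_model(c);print(c,m)
    for q in 'carrier mount_large mount_medium mount_small stage cell_large cell_medium cell_small trackball slide_box'.split():
        print(c,q,[(np.round(d['position']),round(d['score'],2)) for d in bot.find_in(c,q)][:3])
E
```

```text
{'t': 0.0, 'q': array([-1.2881,  0.4778,  0.0223,  1.5565, -0.0115,  1.1093, -0.0831]), 'joint_vel': array([-0.    ,  0.0003, -0.0014, -0.0017,  0.0009,  0.0002, -0.0003]), 'joint_torque': array([  0.0002, -59.646 ,   1.6076, -28.121 ,   0.0123,   0.0092,
        -0.    ]), 'eef_pos': array([0.2569, 0.6236, 0.2443]), 'tool_rot': array([-0.0001,  0.1942,  0.981 , -0.0009]), 'contact_force': array([ 1.8636, -0.9316, -0.0858]), 'torque': array([ 0.0044, -0.0332,  0.0057]), 'grasp_force': 0.0, 'gripper_width': 1.0037132647797682}
top {'fx': 413.7479543532143, 'fy': 413.7479543532143, 'cx': 258.38973623121746, 'cy': 194.87913814691174, 'view': array([[-0.0234, -0.9997,  0.0113,  0.0071],
       [ 0.986 , -0.0212,  0.1653, -0.5623],
       [-0.165 ,  0.015 ,  0.9862, -1.044 ],
       [ 0.    ,  0.    ,  0.    ,  1.    ]])}
top carrier [(array([342., 203.]), 0.55)]
top mount_large [(array([332., 152.]), 0.8), (array([302., 200.]), 0.72), (array([340., 201.]), 0.67)]
top mount_medium [(array([347., 196.]), 0.63)]
top mount_small [(array([349., 190.]), 0.63)]
top stage [(array([162., 201.]), 
[... 468 characters left out ...]
      [ 0.5285,  0.1569,  0.8343, -1.3991],
       [ 0.    ,  0.    ,  0.    ,  1.    ]])}
scene carrier [(array([175., 193.]), 0.57)]
scene mount_large [(array([154., 229.]), 0.88), (array([176., 154.]), 0.71), (array([172., 189.]), 0.65)]
scene mount_medium [(array([164., 177.]), 0.62)]
scene mount_small [(array([165., 175.]), 0.63), (array([234., 234.]), 0.63)]
scene stage [(array([341., 234.]), 0.81), (array([175., 195.]), 0.47)]
scene cell_large [(array([250., 182.]), 0.56)]
scene cell_medium [(array([235., 233.]), 0.96)]
scene cell_small [(array([243., 205.]), 0.77)]
scene trackball [(array([409., 228.]), 0.67), (array([170., 187.]), 0.65)]
scene slide_box [(array([411., 229.]), 0.25)]
```

Run:
```python
import cv2
a=cv2.imread('pics/top0.png');cv2.imwrite('pics/t0c.png',cv2.resize(a[110:290,60:460],None,fx=2,fy=2,interpolation=2)); 
a=cv2.imread('pics/top0.png')[120:250,280:390];cv2.imwrite('pics/t0s.png',cv2.resize(a,None,fx=4.5,fy=4.5,interpolation=2))
```

```text
(no output)
```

View pics/t0c.png

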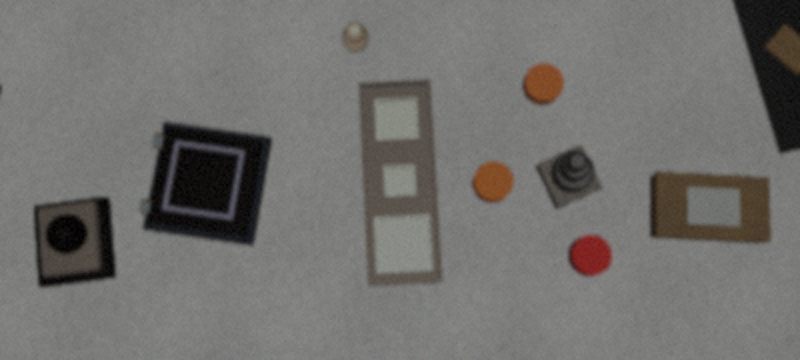

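View pics/t0s.png

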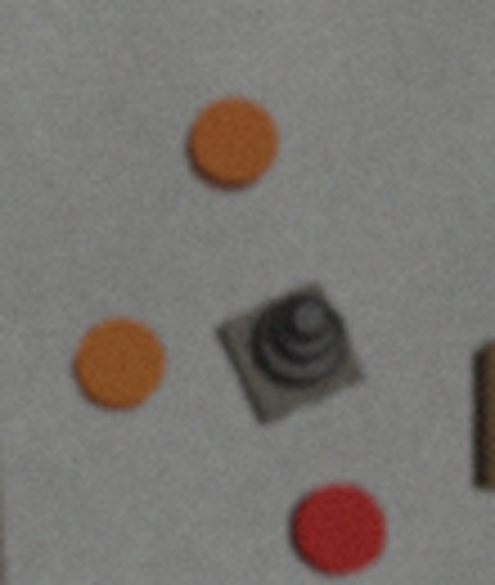

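View pics/scene0.png

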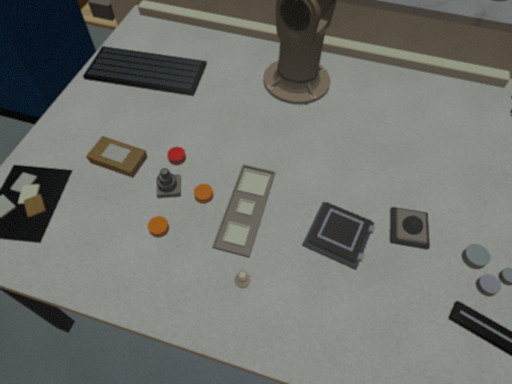

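The three solid-coloured discs are decoys: orange at top px (332,152) and (302,200), red at (355,238). The black and grey tiered stack on the square carrier at about (345,198) is the real one, and the crop confirms it. Next I'll measure everything.

```bash
cat > meas.py <<'E'
from h import *
np.set_printoptions(precision=4,suppress=True)
def mask(c,q):
    for d in bot.outline_of(c,q)[:1]: return d['pixels'].astype(np.uint8),d['score']
    return None,0
E
python3 - <<'E'
from meas import *
bot.read_camera('top');m=bot.camera_model('top')
Z=dict(cell_large=.012,cell_medium=.012,cell_small=.012,stage=.03,carrier=.02,mount_small=.092,mount_medium=.068,mount_large=.044,trackball=.03,slide_box=.034)
for q,z in Z.items():
    k,s=mask('top',q)
    if k is None: print(q,'none');continue
    cs,_=cv2.findContours(k,0,2);c=max(cs,key=cv2.contourArea)
    P=np.array([at(m,u,v,z)[:2] for u,v in c[:,0]],np.float32)
    r=cv2.minAreaRect(P);print(q,round(s,2),np.array(r[0]),np.array(r[1]),round(r[2],1))
# visible colour segmentation for stage rim: print stage px rect
E
```

```text
cell_large none
cell_medium 0.83 [ 0.6408 -0.0066] [0.0601 0.0589] 2.4
cell_small 0.59 [ 0.5554 -0.0088] [0.0409 0.0412] 88.8
stage 0.68 [0.5565 0.2506] [0.1598 0.1512] 80.7
carrier 0.84 [ 0.555  -0.2358] [0.0674 0.0676] 23.7
mount_small 0.7 [ 0.543  -0.0073] [0.0379 0.0383] 88.8
mount_medium 0.71 [ 0.5026 -0.4076] [0.1554 0.0873] 85.9
mount_large 0.66 [ 0.6773 -0.204 ] [0.0545 0.0529] 88.8
trackball 0.84 [0.4808 0.422 ] [0.109  0.1031] 6.2
slide_box 0.78 [ 0.508 -0.42 ] [0.1582 0.0921] 85.5
```

Run:
```python
import cv2
a=cv2.imread('pics/top0.png')[170:225,315:370];a=cv2.resize(a,None,fx=10,fy=10,interpolation=2);a=cv2.convertScaleAbs(a,alpha=1.6)
cv2.imwrite('pics/st.png',a)
```

```text
(no output)
```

View pics/st.png

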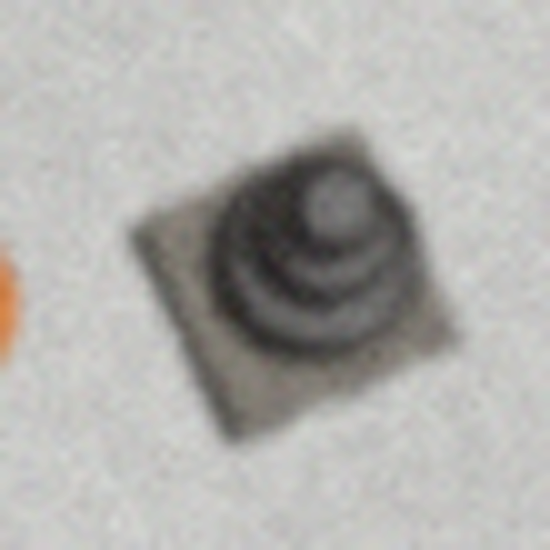

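Run:
```python
from meas import *
m=bot.camera_model('top')
print('small',at(m,349,190.5,.092))
# circles: fit arcs -- large outer silhouette right/bottom, medium
print('med?',at(m,315+33,170+23.5,.068),'large?',at(m,315+31.5,170+26,.044))
im=cv2.imread('pics/top0.png').astype(int)
g=im.sum(2);sub=g[160:245,120:205]
k=((sub>210)).astype(np.uint8)
cs,h=cv2.findContours(k,cv2.RETR_CCOMP,2)
for c,hh in zip(cs,h[0]):
    if cv2.contourArea(c)>600:
        P=np.array([at(m,u+120,v+160,.035)[:2] for u,v in c[:,0]],np.float32)
        print(hh[3],cv2.contourArea(c),cv2.minAreaRect(P))
# cell large by whiteness
g=im.min(2);k=(g>np.percentile(g[150:265,240:280],75)).astype(np.uint8)
hsv=im[210:255,235:285].min(2);print(np.percentile(hsv,[5,50,95]))
k=np.zeros(g.shape,np.uint8);k[210:255,242:280]=(g[210:255,242:280]>(np.percentile(hsv,5)+np.percentile(hsv,95))/2)
cs,_=cv2.findContours(k,0,2);c=max(cs,key=cv2.contourArea)
print('cellL',cv2.minAreaRect(np.array([at(m,u,v,.010)[:2] for u,v in c[:,0]],np.float32)))
```

```text
small [ 0.5611 -0.2348  0.092 ]
med? [ 0.5574 -0.2375  0.068 ] large? [ 0.5548 -0.2387  0.044 ]
-1 1142.5 ((0.5576143860816956, 0.251908540725708), (0.09308353811502457, 0.09322843700647354), 80.52806091308594)
0 1024.0 ((0.5577194094657898, 0.2523403763771057), (0.08859138935804367, 0.08849215507507324), 79.90736389160156)
-1 7056.0 ((0.5524827241897583, 0.2519959509372711), (0.2301037311553955, 0.22541548311710358), 88.82714080810547)
2 3086.0 ((0.553447961807251, 0.24601876735687256), (0.15161138772964478, 0.15057314932346344), 80.31367492675781)
[ 75. 121. 137.]
cellL ((0.4686218798160553, -0.010925732553005219), (0.07666226476430893, 0.07649786025285721), 1.9287246465682983)
```

Call:
drive_tool --commands '[{"hand":0.64,"translation":[293,-374,0],"angular":[0,0,-0.766]},{"hand":0.64,"translation":[293,-374,0],"angular":[0,0,-0.766]},{"hand":0.64,"translation":[293,-374,0],"angular":[0,0,-0.766]},{"hand":0.64,"translation":[293,-374,0],"angular":[0,0,-0.766]},{"hand":0.64,"translation":[293,-374,0],"angular":[0,0,-0.766]},{"hand":0.64,"translation":[293,-374,0],"angular":[0,0,-0.766]},{"hand":0.64,"translation":[293,-374,0],"angular":[0,0,-0.766]},{"hand":0.64,"translation":[293,-374,0],"angular":[0,0,-0.766]},{"hand":0.64,"translation":[293,-514,0],"angular":[0,0,-0.766]},{"hand":0.64,"translation":[293,-514,-50],"angular":[0,0,-0.766]},{"hand":0.64,"translation":[293,-514,-110],"angular":[0,0,-0.766]},{"hand":0.64,"translation":[293,-514,-165],"angular":[0,0,-0.766]}]' --force 30

```text
t: 3.15
eef_pos: [0.5511, 0.109, 0.0893]
tool_rot: [0.001, 0.548, 0.837, 0.001]
contact_force: [0.7, 1.1, 0.0]
gripper_width: 0.64
grasp_force: 0.0
```

Call:
drive_tool --commands '[{"hand":0.64,"translation":[0,0,-50],"angular":[0,0,0]},{"hand":0.64,"translation":[0,0,-62],"angular":[0,0,0]},{"hand":0.64,"translation":[0,0,-65],"angular":[0,0,0]},{"hand":0.64,"translation":[0,0,-65],"angular":[0,0,0]}]'

```text
t: 3.65
eef_pos: [0.5516, 0.1113, 0.0265]
tool_rot: [0.001, 0.547, 0.837, 0.001]
contact_force: [0.9, 0.6, 0.9]
gripper_width: 0.639
grasp_force: 0.0
```

Run:
```python
from h import *
snap('wrist','w0');m=bot.camera_model('wrist');print(m);o=bot.get_obs();print(o['eef_pos'],o['contact_force'])
```

```text
{'fx': 297.3186396354542, 'fy': 297.3186396354542, 'cx': 258.9161103231599, 'cy': 186.37795288866255, 'view': array([[ 0.91616359,  0.40078219,  0.00423168, -0.55112434],
       [-0.38372703,  0.8801278 , -0.27951498,  0.08937211],
       [-0.11574904,  0.25445764,  0.96013201, -0.13514299],
       [ 0.        ,  0.        ,  0.        ,  1.        ]])}
[0.55162458 0.11135721 0.02662385] [-0.00754728 -0.04027508  0.25509273]
```

View pics/w0.png

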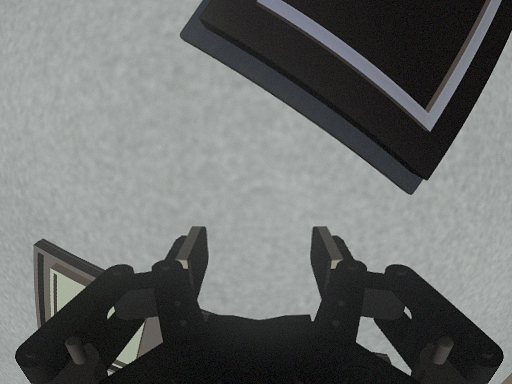

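The wrist view shows the open fingers above bare bench, with the tips at about (205,230) and (315,230). I'll feel for the bench in small steps.

Call:
drive_tool --commands '[{"hand":0.64,"translation":[0,0,-8],"angular":[0,0,0]},{"hand":0.64,"translation":[0,0,-12],"angular":[0,0,0]},{"hand":0.64,"translation":[0,0,-12],"angular":[0,0,0]}]'

```text
t: 4.08
eef_pos: [0.5498, 0.1109, 0.0125]
tool_rot: [-0.0, 0.547, 0.837, -0.0]
contact_force: [0.2, -0.1, 0.2]
gripper_width: 0.64
grasp_force: 0.0
```

Call:
drive_tool --commands '[{"hand":0.64,"translation":[0,0,-2],"angular":[0,0,0]},{"hand":0.64,"translation":[0,0,-4],"angular":[0,0,0]},{"hand":0.64,"translation":[0,0,-4],"angular":[0,0,0]}]'

```text
t: 4.45
eef_pos: [0.5503, 0.1108, 0.0101]
tool_rot: [-0.0, 0.547, 0.837, 0.0]
contact_force: [-5.4, -0.1, 16.7]
gripper_width: 0.638
grasp_force: 8.4
```

Call:
drive_tool --commands '[{"hand":0.64,"translation":[0,0,62],"angular":[0,0,0]},{"hand":0.64,"translation":[0,0,124],"angular":[0,0,0]},{"hand":0.64,"translation":[11,-345,160],"angular":[0,0,0]},{"hand":0.64,"translation":[11,-345,160],"angular":[0,0,0]},{"hand":0.64,"translation":[11,-345,160],"angular":[0,0,0]},{"hand":0.64,"translation":[11,-345,160],"angular":[0,0,0]},{"hand":0.64,"translation":[11,-345,160],"angular":[0,0,0]},{"hand":0.64,"translation":[11,-345,160],"angular":[0,0,0]},{"hand":0.64,"translation":[11,-345,160],"angular":[0,0,0]},{"hand":0.64,"translation":[11,-345,160],"angular":[0,0,0]}]'

```text
t: 5.7
eef_pos: [0.5611, -0.2331, 0.1683]
tool_rot: [-0.001, 0.546, 0.838, 0.0]
contact_force: [-0.6, 0.8, -0.1]
gripper_width: 0.641
grasp_force: 0.0
```

```bash
cat >> h.py <<'E'
def wray(m,u,v):
    x=(u-m['cx'])/m['fx'];y=(v-m['cy'])/m['fy'];t=np.hypot(x,y);s=np.sin(t)/t if t else 1
    V=np.array(m['view']);R=V[:3,:3];return -R.T@V[:3,3],R.T@np.array([x*s,-y*s,-np.cos(t)])
def wat(m,u,v,z):
    o,d=wray(m,u,v);return o+d*(z-o[2])/d[2]
def wproj(m,p):
    V=np.array(m['view']);c=V[:3,:3]@np.array(p)+V[:3,3];x,y,z=c[0],-c[1],-c[2]
    r=np.hypot(x,y);t=np.arctan2(r,z);return np.array([m['cx']+m['fx']*t*x/r,m['cy']+m['fy']*t*y/r])
def overlay(name,circles):
    o=bot.get_obs();m=bot.camera_model('wrist');im=snap('wrist',name+'_raw')[:,:,::-1].copy()
    im=cv2.resize(cv2.convertScaleAbs(im,alpha=1.4),None,fx=1.5,fy=1.5)
    a=np.linspace(0,2*np.pi,73)
    for x,y,z,r in circles:
        P=[wproj(m,(x+r*np.cos(t),y+r*np.sin(t),z))*1.5 for t in a]
        cv2.polylines(im,[np.int32(P)],True,(0,255,0),1)
    cv2.imwrite(f'pics/{name}.png',im);print(o['t'],o['eef_pos'],o['tool_rot'])
E
python3 - <<'E'
from h import *
overlay('w1',[(.561,-.235,.092,.012),(.5574,-.2375,.068,.019),(.555,-.2387,.044,.027),(.555,-.236,.02,.033)])
E
```

```text
5.7 [ 0.56107711 -0.23305901  0.16832618] [-5.12949255e-04  5.46430676e-01  8.37504129e-01  2.93634808e-04]
```

View pics/w1.png

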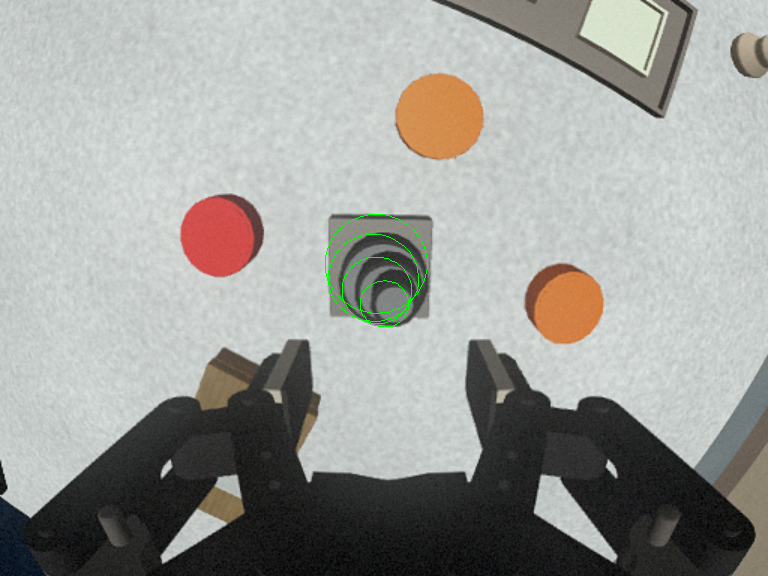

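Run:
```python
from h import *
m=bot.camera_model('wrist')
np.set_printoptions(precision=4,suppress=True)
print(wat(m,393/1.5,304/1.5,.092), wat(m,380.5/1.5,265.5/1.5,.02))
im=cv2.imread('pics/w1_raw.png')[120:240,200:310]
cv2.imwrite('pics/w1c.png',cv2.convertScaleAbs(cv2.resize(im,None,fx=5,fy=5,interpolation=2),alpha=2))
```

```text
[ 0.5649 -0.2324  0.092 ] [ 0.5578 -0.2344  0.02  ]
```

View pics/w1c.png

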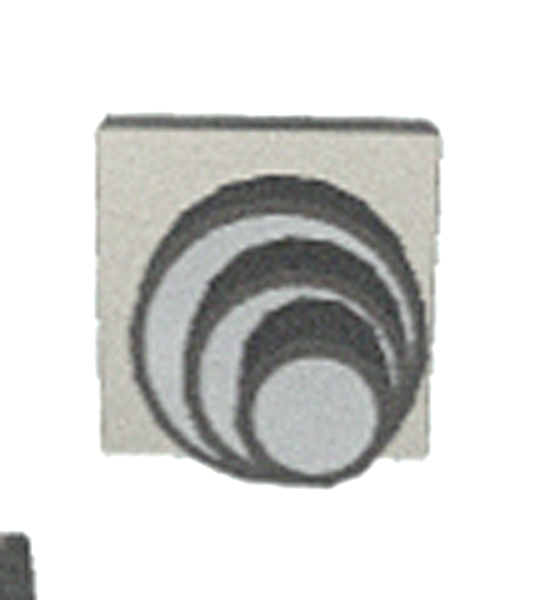

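Run:
```python
from h import *
m=bot.camera_model('wrist')
np.set_printoptions(precision=4,suppress=True)
for n,u,v,z in (('s',315,416,.092),('m',297,383,.068),('l',280,353,.044),('c',269,290,.02)): print(n,wat(m,200+u/5,120+v/5,z))
```

```text
s [ 0.5658 -0.2325  0.092 ]
m [ 0.5645 -0.2361  0.068 ]
l [ 0.5626 -0.2393  0.044 ]
c [ 0.5583 -0.2352  0.02  ]
```

The stack is centred under the gripper and square to it: the small top is at about (263,203) raw and the carrier at (254,178). Descending to grip the small mount.

Call:
drive_tool --commands '[{"hand":0.55,"translation":[3,0,-40],"angular":[0,0,0]},{"hand":0.55,"translation":[3,0,-70],"angular":[0,0,0]},{"hand":0.55,"translation":[3,0,-79],"angular":[0,0,0]},{"hand":0.55,"translation":[3,0,-79],"angular":[0,0,0]},{"hand":0.4,"translation":[3,0,-79],"angular":[0,0,0]},{"hand":0.3,"translation":[3,0,-79],"angular":[0,0,0]},{"hand":0.2,"translation":[3,0,-79],"angular":[0,0,0]},{"hand":0.2,"translation":[3,0,-79],"angular":[0,0,0]},{"hand":0.2,"translation":[3,0,-79],"angular":[0,0,0]}]' --force 25

```text
t: 6.88
eef_pos: [0.5648, -0.2344, 0.0909]
tool_rot: [0.001, 0.547, 0.837, 0.0]
contact_force: [-1.1, 0.6, 6.9]
gripper_width: 0.266
grasp_force: 24.5
```

Call:
drive_tool --commands '[{"hand":0.2,"translation":[0,0,25],"angular":[0,0,0]},{"hand":0.2,"translation":[0,0,50],"angular":[0,0,0]},{"hand":0.2,"translation":[-9,226,50],"angular":[0,0,0]},{"hand":0.2,"translation":[-9,226,50],"angular":[0,0,0]},{"hand":0.2,"translation":[-9,226,50],"angular":[0,0,0]},{"hand":0.2,"translation":[-9,226,50],"angular":[0,0,0]},{"hand":0.2,"translation":[-9,226,30],"angular":[0,0,0]},{"hand":0.2,"translation":[-9,226,-20],"angular":[0,0,0]},{"hand":0.2,"translation":[-9,226,-40],"angular":[0,0,0]},{"hand":0.2,"translation":[-9,226,-40],"angular":[0,0,0]}]'

```text
t: 8.12
eef_pos: [0.554, -0.0083, 0.0485]
tool_rot: [-0.001, 0.547, 0.837, -0.001]
contact_force: [-1.7, 0.1, 0.4]
gripper_width: 0.262
grasp_force: 24.7
```

Run:
```python
from h import *
overlay('w2',[(.5554,-.0088,.012,.0185),(.641,-.0066,.012,.0265),(.469,-.011,.012,.035)])
```

```text
8.125 [ 0.55396505 -0.00828257  0.04850747] [-0.00115632  0.54673479  0.83730444 -0.00100462]
```

View pics/w2.png

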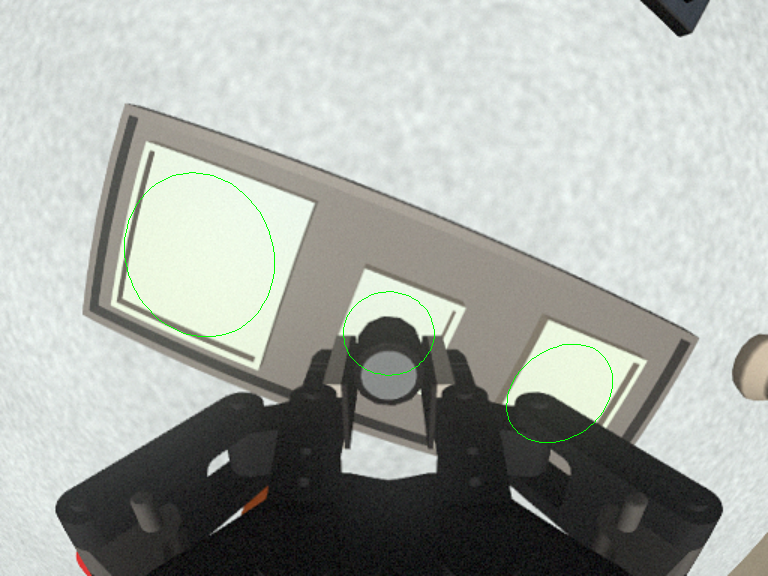

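Run:
```python
from h import *
m=bot.camera_model('wrist')
np.set_printoptions(precision=4,suppress=True)
print('puck',wat(m,388.5/1.5,376/1.5,.0496),bot.get_obs()['eef_pos'])
L=np.array([(150,141),(317,203),(259,370),(113,305)])/1.5
print('L',np.mean([wat(m,*p,.012) for p in L],0))
S=np.array([(368,265),(466,303)])/1.5
a,b=[wat(m,*p,.012)[:2] for p in S];d=b-a;n=np.array([-d[1],d[0]]);print('S',a,b,np.linalg.norm(d),(a+b)/2+n/2,(a+b)/2-n/2)
```

```text
puck [ 0.556  -0.0081  0.0496] [ 0.555  -0.0083  0.0497]
L [ 0.4729 -0.0103  0.012 ]
S [0.5374 0.0145] [0.5797 0.0158] 0.04228229629452729 [0.5579 0.0363] [ 0.5592 -0.006 ]
```

Call:
drive_tool --commands '[{"hand":0.2,"translation":[4,1,-8],"angular":[0,0,0]},{"hand":0.2,"translation":[4,1,-16],"angular":[0,0,0]},{"hand":0.2,"translation":[4,1,-18],"angular":[0,0,0]},{"hand":0.2,"translation":[4,1,-18],"angular":[0,0,0]},{"hand":0.35,"translation":[4,1,-18],"angular":[0,0,0]},{"hand":0.5,"translation":[4,1,-18],"angular":[0,0,0]},{"hand":0.5,"translation":[4,1,-18],"angular":[0,0,0]}]'

```text
t: 9.05
eef_pos: [0.5592, -0.0072, 0.0319]
tool_rot: [0.0, 0.547, 0.837, 0.0]
contact_force: [-0.3, -0.4, -0.3]
gripper_width: 0.501
grasp_force: 0.0
```

Call:
drive_tool --commands '[{"hand":0.5,"translation":[0,0,50],"angular":[0,0,0]},{"hand":0.6,"translation":[0,0,100],"angular":[0,0,0]},{"hand":0.75,"translation":[4,-229,110],"angular":[0,0,0]},{"hand":0.75,"translation":[4,-229,110],"angular":[0,0,0]},{"hand":0.75,"translation":[4,-229,110],"angular":[0,0,0]},{"hand":0.75,"translation":[4,-229,110],"angular":[0,0,0]},{"hand":0.75,"translation":[4,-229,110],"angular":[0,0,0]},{"hand":0.75,"translation":[4,-229,110],"angular":[0,0,0]}]'

```text
t: 10.05
eef_pos: [0.5631, -0.2352, 0.1414]
tool_rot: [-0.0, 0.546, 0.837, 0.0]
contact_force: [0.8, 1.1, -0.8]
gripper_width: 0.747
grasp_force: 0.0
```

Run:
```python
from h import *
overlay('w3',[(.5625,-.2365,.068,.019),(.5605,-.239,.044,.027),(.5575,-.235,.02,.033)])
im=cv2.imread('pics/w3.png');cv2.imwrite('pics/w3c.png',cv2.resize(im[150:400,220:560],None,fx=2,fy=2))
```

```text
10.05 [ 0.56311295 -0.23518444  0.14144804] [-4.30721047e-04  5.46494078e-01  8.37462802e-01  3.05461313e-04]
```

View pics/w3c.png

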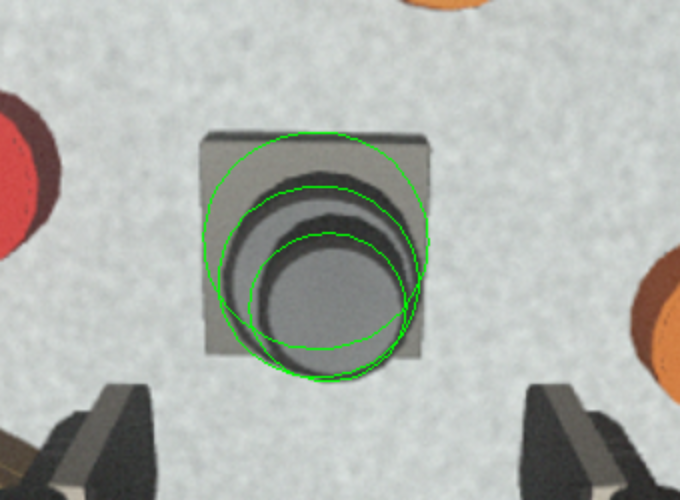

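Call:
drive_tool --commands '[{"hand":0.75,"translation":[1,-1,-40],"angular":[0,0,0]},{"hand":0.75,"translation":[1,-1,-70],"angular":[0,0,0]},{"hand":0.75,"translation":[1,-1,-77],"angular":[0,0,0]},{"hand":0.75,"translation":[1,-1,-77],"angular":[0,0,0]},{"hand":0.55,"translation":[1,-1,-77],"angular":[0,0,0]},{"hand":0.45,"translation":[1,-1,-77],"angular":[0,0,0]},{"hand":0.35,"translation":[1,-1,-77],"angular":[0,0,0]},{"hand":0.35,"translation":[1,-1,-77],"angular":[0,0,0]},{"hand":0.35,"translation":[1,-1,-77],"angular":[0,0,0]}]' --force 25

```text
t: 11.22
eef_pos: [0.5647, -0.2374, 0.066]
tool_rot: [0.001, 0.547, 0.837, 0.0]
contact_force: [-1.7, 1.4, 5.8]
gripper_width: 0.432
grasp_force: 24.6
```

Call:
drive_tool --commands '[{"hand":0.35,"translation":[0,0,25],"angular":[0,0,0]},{"hand":0.35,"translation":[0,0,50],"angular":[0,0,0]},{"hand":0.35,"translation":[79,233,50],"angular":[0,0,0]},{"hand":0.35,"translation":[79,233,50],"angular":[0,0,0]},{"hand":0.35,"translation":[79,233,50],"angular":[0,0,0]},{"hand":0.35,"translation":[79,233,50],"angular":[0,0,0]},{"hand":0.35,"translation":[79,233,50],"angular":[0,0,0]},{"hand":0.35,"translation":[79,233,20],"angular":[0,0,0]},{"hand":0.35,"translation":[79,233,-15],"angular":[0,0,0]},{"hand":0.35,"translation":[79,233,-22],"angular":[0,0,0]},{"hand":0.35,"translation":[79,233,-22],"angular":[0,0,0]}]'

```text
t: 12.6
eef_pos: [0.6432, -0.0049, 0.0431]
tool_rot: [0.0, 0.547, 0.837, -0.0]
contact_force: [-1.0, 0.5, 0.4]
gripper_width: 0.434
grasp_force: 25.4
```

Run:
```python
from h import *
overlay('w4',[(.644,-.004,.007,.019),(.644,-.004,.012,.0265),(.558,-.007,.031,.012)])
```

```text
12.6 [ 0.64319118 -0.00492397  0.04314848] [ 8.33552161e-05  5.47036917e-01  8.37108466e-01 -1.41945963e-04]
```

View pics/w4.png

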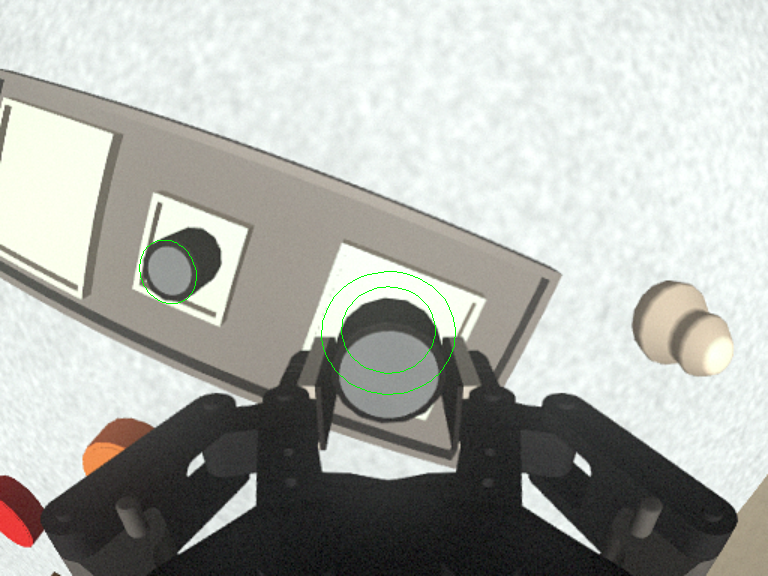

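Both are good: the small mount stands in its compartment at about (170,272), and the medium compartment's centre at about (392,334) matches my target. Lowering and releasing.

Call:
drive_tool --commands '[{"hand":0.35,"translation":[1,1,-8],"angular":[0,0,0]},{"hand":0.35,"translation":[1,1,-14],"angular":[0,0,0]},{"hand":0.35,"translation":[1,1,-14],"angular":[0,0,0]},{"hand":0.35,"translation":[1,1,-14],"angular":[0,0,0]},{"hand":0.5,"translation":[1,1,-14],"angular":[0,0,0]},{"hand":0.65,"translation":[1,1,-14],"angular":[0,0,0]},{"hand":0.65,"translation":[1,1,-14],"angular":[0,0,0]},{"hand":0.65,"translation":[1,1,40],"angular":[0,0,0]},{"hand":0.9,"translation":[1,1,80],"angular":[0,0,0]}]'

```text
t: 13.78
eef_pos: [0.6444, -0.0034, 0.1243]
tool_rot: [0.0, 0.547, 0.837, 0.0]
contact_force: [0.2, 0.2, -0.8]
gripper_width: 0.846
grasp_force: 0.0
```

Call:
drive_tool --commands '[{"hand":0.95,"translation":[-83,-235,0],"angular":[0,0,0]},{"hand":0.95,"translation":[-83,-235,0],"angular":[0,0,0]},{"hand":0.95,"translation":[-83,-235,0],"angular":[0,0,0]},{"hand":0.95,"translation":[-83,-235,0],"angular":[0,0,0]},{"hand":0.95,"translation":[-83,-235,0],"angular":[0,0,0]},{"hand":0.95,"translation":[-83,-235,0],"angular":[0,0,0]},{"hand":0.95,"translation":[-83,-235,-40],"angular":[0,0,0]},{"hand":0.95,"translation":[-83,-235,-70],"angular":[0,0,0]},{"hand":0.95,"translation":[-83,-235,-84],"angular":[0,0,0]},{"hand":0.95,"translation":[-83,-235,-84],"angular":[0,0,0]}]'

```text
t: 15.02
eef_pos: [0.5613, -0.2368, 0.0381]
tool_rot: [-0.001, 0.546, 0.838, 0.0]
contact_force: [0.6, -0.5, 0.9]
gripper_width: 0.951
grasp_force: 0.0
```

Call:
drive_tool --commands '[{"hand":0.75,"translation":[0,0,0],"angular":[0,0,0]},{"hand":0.65,"translation":[0,0,0],"angular":[0,0,0]},{"hand":0.55,"translation":[0,0,0],"angular":[0,0,0]},{"hand":0.55,"translation":[0,0,0],"angular":[0,0,0]},{"hand":0.55,"translation":[0,0,0],"angular":[0,0,0]}]' --force 30

```text
t: 15.65
eef_pos: [0.5617, -0.2385, 0.0401]
tool_rot: [0.001, 0.547, 0.837, 0.0]
contact_force: [-1.7, 0.8, 5.6]
gripper_width: 0.62
grasp_force: 30.7
```

Call:
drive_tool --commands '[{"hand":0.55,"translation":[0,0,25],"angular":[0,0,0]},{"hand":0.55,"translation":[0,0,55],"angular":[0,0,0]},{"hand":0.55,"translation":[-90,228,55],"angular":[0,0,0]},{"hand":0.55,"translation":[-90,228,55],"angular":[0,0,0]},{"hand":0.55,"translation":[-90,228,55],"angular":[0,0,0]},{"hand":0.55,"translation":[-90,228,55],"angular":[0,0,0]},{"hand":0.55,"translation":[-90,228,55],"angular":[0,0,0]},{"hand":0.55,"translation":[-90,228,30],"angular":[0,0,0]},{"hand":0.55,"translation":[-90,228,0],"angular":[0,0,0]},{"hand":0.55,"translation":[-90,228,-10],"angular":[0,0,0]},{"hand":0.55,"translation":[-90,228,-12],"angular":[0,0,0]},{"hand":0.55,"translation":[-90,228,-12],"angular":[0,0,0]}]'

```text
t: 17.15
eef_pos: [0.4717, -0.0108, 0.0275]
tool_rot: [0.0, 0.547, 0.837, 0.0]
contact_force: [-0.0, -0.9, -1.2]
gripper_width: 0.615
grasp_force: 32.2
```

Call:
drive_tool --commands '[{"hand":0.55,"translation":[0,0,0],"angular":[0,0,0]},{"hand":0.7,"translation":[0,0,-1],"angular":[0,0,0]},{"hand":0.85,"translation":[0,0,-1],"angular":[0,0,0]},{"hand":0.85,"translation":[0,0,-1],"angular":[0,0,0]},{"hand":0.85,"translation":[0,0,40],"angular":[0,0,0]},{"hand":0.95,"translation":[0,0,100],"angular":[0,0,0]},{"hand":0.95,"translation":[90,-226,100],"angular":[0,0,0]},{"hand":0.95,"translation":[90,-226,100],"angular":[0,0,0]},{"hand":0.95,"translation":[90,-226,100],"angular":[0,0,0]},{"hand":0.95,"translation":[90,-226,100],"angular":[0,0,0]},{"hand":0.95,"translation":[90,-226,100],"angular":[0,0,0]},{"hand":0.95,"translation":[90,-226,100],"angular":[0,0,0]}]'

```text
t: 18.65
eef_pos: [0.5607, -0.2356, 0.1262]
tool_rot: [-0.001, 0.547, 0.837, 0.0]
contact_force: [0.8, -0.6, 0.8]
gripper_width: 0.952
grasp_force: 0.0
```

Run:
```python
from h import *
overlay('w5',[(.5575,-.235,.02,.017),(.5575,-.235,.02,.033)])
```

```text
18.65 [ 0.56065955 -0.23564387  0.12622444] [-6.53759990e-04  5.46786689e-01  8.37271693e-01  4.29494950e-05]
```

View pics/w5.png

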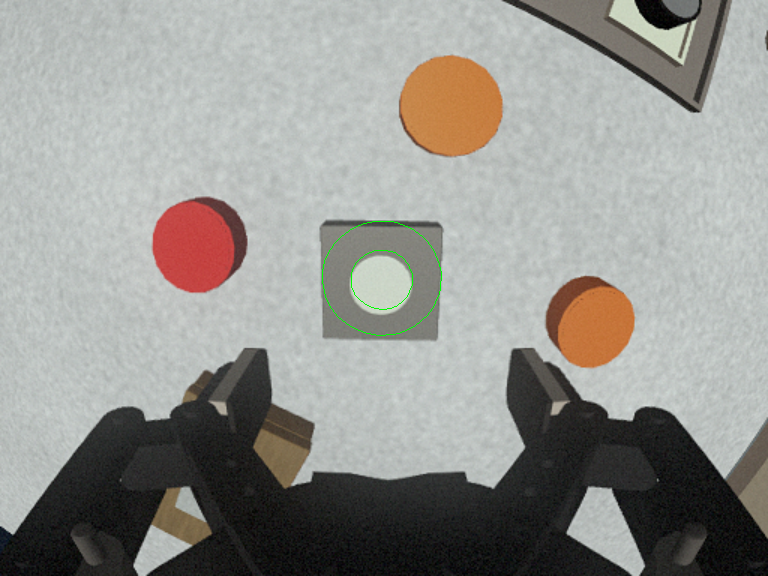

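The carrier is clear, with its disc at (381,283) and square to the jaws. Grasping it.

Call:
drive_tool --commands '[{"hand":1.0,"translation":[-2,-2,-50],"angular":[0,0,0]},{"hand":1.0,"translation":[-2,-2,-90],"angular":[0,0,0]},{"hand":1.0,"translation":[-2,-2,-110],"angular":[0,0,0]},{"hand":1.0,"translation":[-2,-2,-112],"angular":[0,0,0]},{"hand":1.0,"translation":[-2,-2,-112],"angular":[0,0,0]},{"hand":0.85,"translation":[-2,-2,-112],"angular":[0,0,0]},{"hand":0.7,"translation":[-2,-2,-112],"angular":[0,0,0]},{"hand":0.7,"translation":[-2,-2,-112],"angular":[0,0,0]},{"hand":0.7,"translation":[-2,-2,-112],"angular":[0,0,0]}]' --force 50

```text
t: 19.82
eef_pos: [0.5596, -0.2387, 0.0164]
tool_rot: [0.001, 0.547, 0.837, 0.0]
contact_force: [-1.9, 1.4, 8.0]
gripper_width: 0.756
grasp_force: 54.5
```

Call:
drive_tool --commands '[{"hand":0.7,"translation":[0,0,25],"angular":[0,0,0]},{"hand":0.7,"translation":[0,0,70],"angular":[0,0,0]},{"hand":0.7,"translation":[1,490,90],"angular":[0,0,-0.584]},{"hand":0.7,"translation":[1,490,90],"angular":[0,0,-0.584]},{"hand":0.7,"translation":[1,490,90],"angular":[0,0,-0.584]},{"hand":0.7,"translation":[1,490,90],"angular":[0,0,-0.584]},{"hand":0.7,"translation":[1,490,90],"angular":[0,0,-0.584]},{"hand":0.7,"translation":[1,490,90],"angular":[0,0,-0.584]},{"hand":0.7,"translation":[1,490,90],"angular":[0,0,-0.584]},{"hand":0.7,"translation":[1,490,90],"angular":[0,0,-0.584]},{"hand":0.7,"translation":[1,490,90],"angular":[0,0,-0.584]},{"hand":0.7,"translation":[1,490,90],"angular":[0,0,-0.584]}]'

```text
t: 21.32
eef_pos: [0.56, 0.2514, 0.1049]
tool_rot: [0.0, 0.765, 0.645, -0.0]
contact_force: [-0.0, 0.3, -1.6]
gripper_width: 0.758
grasp_force: 57.6
```

Run:
```python
from h import *
overlay('w6',[(.561,.253,.035,.041),(.561,.253,.035,.047)])
```

```text
21.325 [0.55996737 0.25139414 0.10491465] [ 1.85530459e-04  7.64511292e-01  6.44610303e-01 -8.66930199e-05]
```

View pics/w6.png

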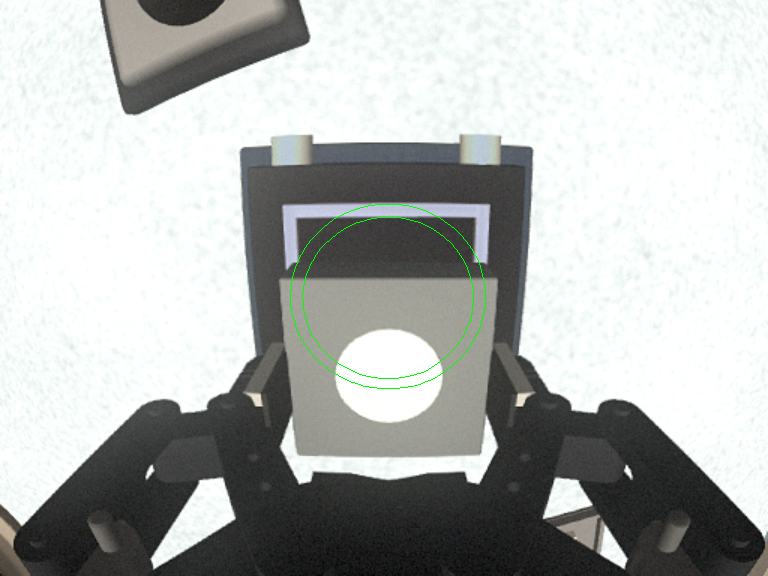

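Run:
```python
from h import *
m=bot.camera_model('wrist')
print('carrier',wat(m,389/1.5,376/1.5,.1085),'rim corners',wat(m,283/1.5,205/1.5,.035),wat(m,490/1.5,205/1.5,.035))
a,b=[wat(m,u/1.5,205/1.5,.035)[:2] for u in(283,490)];d=b-a;L=np.linalg.norm(d);print(L,np.degrees(np.arctan2(d[1],d[0])));n=np.array([d[1],-d[0]])/L
print('stage',(a+b)/2+n*.047,(a+b)/2-n*.047)
```

```text
carrier [0.56153762 0.25256063 0.1085    ] rim corners [0.52185532 0.30672261 0.035     ] [0.61525928 0.29030764 0.035     ]
0.09483538206036717 -9.9674708298236
stage [0.56042212 0.25222454] [0.57669249 0.34480572]
```

The rim is measured at (0.560, 0.252) and −10°, and the held carrier is within 1.5 mm of it. Lowering.

Call:
drive_tool --commands '[{"hand":0.7,"translation":[-1,0,-30],"angular":[0,0,0]},{"hand":0.7,"translation":[-1,0,-50],"angular":[0,0,0]},{"hand":0.7,"translation":[-1,0,-57],"angular":[0,0,0]},{"hand":0.7,"translation":[-1,0,-58],"angular":[0,0,0]},{"hand":0.7,"translation":[-1,0,-58],"angular":[0,0,0]},{"hand":0.85,"translation":[-1,0,-58],"angular":[0,0,0]},{"hand":1.0,"translation":[-1,0,-58],"angular":[0,0,0]},{"hand":1.0,"translation":[-1,0,-58],"angular":[0,0,0]},{"hand":1.0,"translation":[-1,0,-20],"angular":[0,0,0]},{"hand":1.0,"translation":[-1,0,40],"angular":[0,0,0]},{"hand":0.8,"translation":[-1,0,40],"angular":[0,0,0]}]'

```text
t: 22.75
eef_pos: [0.5622, 0.2526, 0.1495]
tool_rot: [0.001, 0.765, 0.644, 0.004]
contact_force: [0.1, 0.7, -0.9]
gripper_width: 0.815
grasp_force: 0.0
```

Run:
```python
from h import *
overlay('w7',[(.5605,.252,.05,.017),(.5605,.252,.035,.047)])
```

```text
22.75 [0.56221959 0.25264108 0.14950754] [7.62509862e-04 7.64746281e-01 6.44316906e-01 4.27417674e-03]
```

View pics/w7.png

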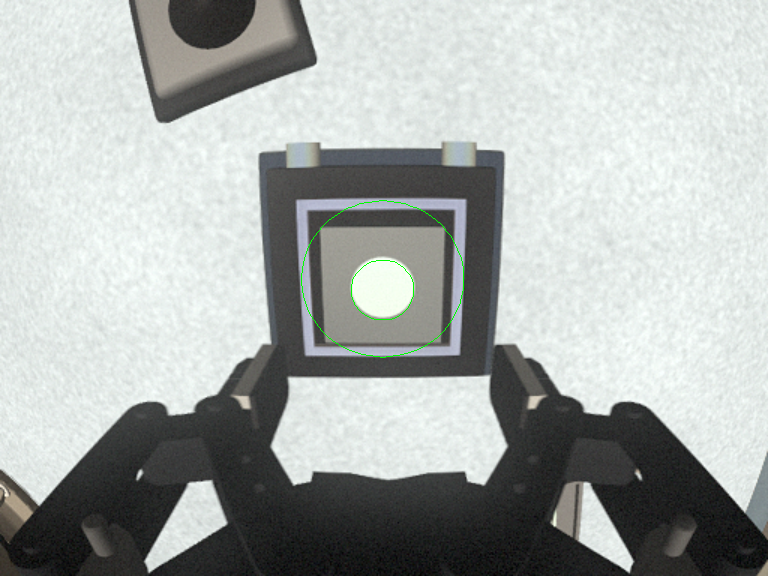

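The carrier is seated centrally in the nest, with its disc at (382,288) on the target. Now I'll fetch the small mount.

Call:
drive_tool --commands '[{"hand":0.55,"translation":[-2,-259,0],"angular":[0,0,0]},{"hand":0.55,"translation":[-2,-259,0],"angular":[0,0,0]},{"hand":0.55,"translation":[-2,-259,0],"angular":[0,0,0]},{"hand":0.55,"translation":[-2,-259,0],"angular":[0,0,0]},{"hand":0.55,"translation":[-2,-259,0],"angular":[0,0,0]},{"hand":0.55,"translation":[-2,-259,-30],"angular":[0,0,0]},{"hand":0.55,"translation":[-2,-259,-60],"angular":[0,0,0]},{"hand":0.55,"translation":[-2,-259,-60],"angular":[0,0,0]}]'

```text
t: 23.8
eef_pos: [0.5549, -0.0062, 0.0822]
tool_rot: [-0.002, 0.764, 0.645, -0.002]
contact_force: [-1.2, -0.9, 0.7]
gripper_width: 0.55
grasp_force: 0.0
```

Run:
```python
from h import *
overlay('w8',[(.559,-.007,.031,.012),(.645,-.0035,.031,.019),(.472,-.011,.031,.027)])
```

```text
23.8 [ 0.55489378 -0.00623682  0.0822193 ] [-0.00174346  0.76426001  0.64490154 -0.00236428]
```

View pics/w8.png

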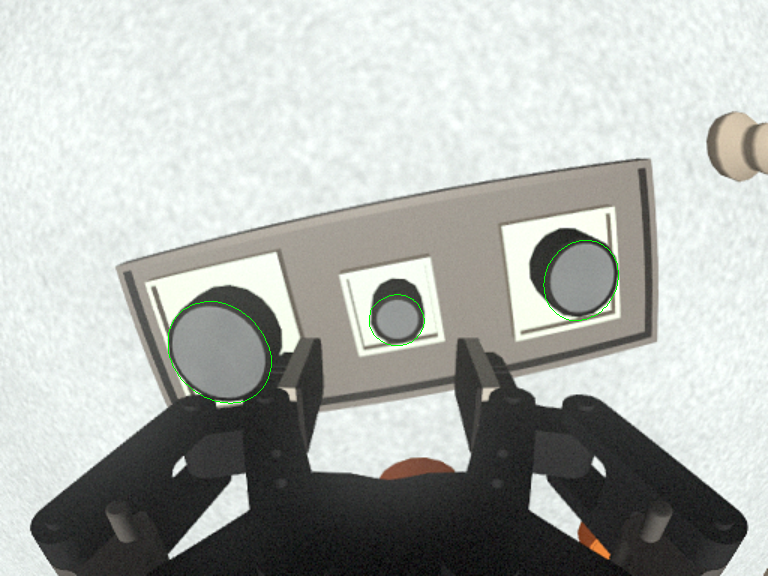

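All three mounts stand where predicted. Gripping the small one now, with a 3 mm x correction.

Call:
drive_tool --commands '[{"hand":0.5,"translation":[3,-1,-30],"angular":[0,0,0]},{"hand":0.5,"translation":[3,-1,-48],"angular":[0,0,0]},{"hand":0.5,"translation":[3,-1,-51],"angular":[0,0,0]},{"hand":0.5,"translation":[3,-1,-51],"angular":[0,0,0]},{"hand":0.4,"translation":[3,-1,-51],"angular":[0,0,0]},{"hand":0.3,"translation":[3,-1,-51],"angular":[0,0,0]},{"hand":0.2,"translation":[3,-1,-51],"angular":[0,0,0]},{"hand":0.2,"translation":[3,-1,-51],"angular":[0,0,0]},{"hand":0.2,"translation":[3,-1,-51],"angular":[0,0,0]}]' --force 25

```text
t: 24.98
eef_pos: [0.5604, -0.0081, 0.0344]
tool_rot: [0.0, 0.765, 0.644, 0.0]
contact_force: [-1.3, -0.2, 5.8]
gripper_width: 0.265
grasp_force: 24.3
```

Call:
drive_tool --commands '[{"hand":0.2,"translation":[0,0,25],"angular":[0,0,0]},{"hand":0.2,"translation":[0,0,80],"angular":[0,0,0]},{"hand":0.2,"translation":[0,260,90],"angular":[0,0,0]},{"hand":0.2,"translation":[0,260,90],"angular":[0,0,0]},{"hand":0.2,"translation":[0,260,90],"angular":[0,0,0]},{"hand":0.2,"translation":[0,260,90],"angular":[0,0,0]},{"hand":0.2,"translation":[0,260,90],"angular":[0,0,0]},{"hand":0.2,"translation":[0,260,90],"angular":[0,0,0]},{"hand":0.2,"translation":[0,260,65],"angular":[0,0,0]},{"hand":0.2,"translation":[0,260,50],"angular":[0,0,0]},{"hand":0.2,"translation":[0,260,44],"angular":[0,0,0]},{"hand":0.2,"translation":[0,260,44],"angular":[0,0,0]}]'

```text
t: 26.48
eef_pos: [0.5606, 0.2505, 0.078]
tool_rot: [0.0, 0.765, 0.644, -0.0]
contact_force: [0.7, -0.4, -0.8]
gripper_width: 0.266
grasp_force: 24.7
```

Call:
drive_tool --commands '[{"hand":0.2,"translation":[0,0,0],"angular":[0,0,0]},{"hand":0.35,"translation":[0,0,-1],"angular":[0,0,0]},{"hand":0.5,"translation":[0,0,-1],"angular":[0,0,0]},{"hand":0.5,"translation":[0,0,-1],"angular":[0,0,0]},{"hand":0.5,"translation":[0,0,40],"angular":[0,0,0]},{"hand":0.7,"translation":[0,0,80],"angular":[0,0,0]},{"hand":0.7,"translation":[0,-80,110],"angular":[0,0,0]},{"hand":0.7,"translation":[0,-80,110],"angular":[0,0,0]},{"hand":0.7,"translation":[0,-80,110],"angular":[0,0,0]}]'

```text
t: 27.6
eef_pos: [0.5605, 0.1699, 0.1885]
tool_rot: [0.0, 0.766, 0.643, 0.001]
contact_force: [-0.5, 0.7, -0.1]
gripper_width: 0.701
grasp_force: 0.0
```

Run:
```python
from h import *
overlay('w9',[(.5605,.252,.074,.012),(.5605,.252,.05,.017),(.645,-.0035,.031,.019),(.472,-.011,.031,.027)])
```

```text
27.6 [0.56049358 0.16990929 0.18845801] [7.81875996e-05 7.65799407e-01 6.43079249e-01 5.84200308e-04]
```

View pics/w9.png

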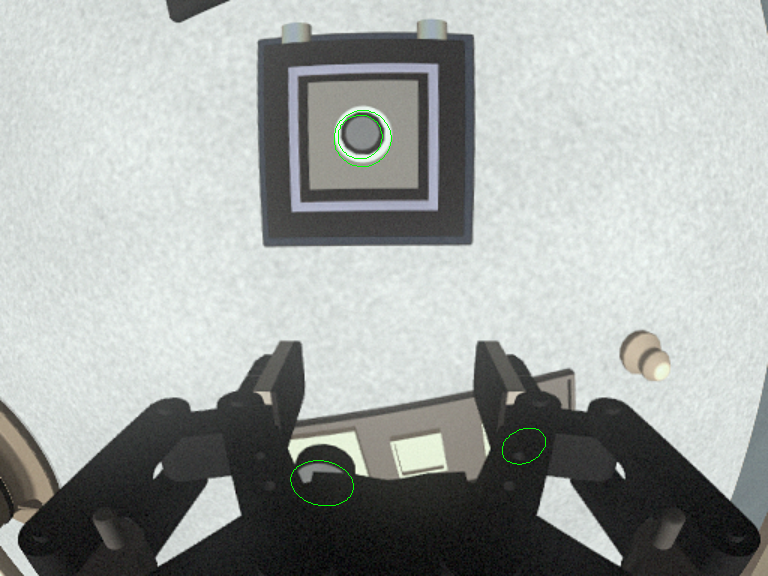

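The small mount stands in the middle of the carrier at (362,134), the carrier is square in the nest, and the small compartment at (418,453) is empty. The gripper touches nothing, so I'm handing in.

```bash
python3 -c "
from station import bot
print(bot.hand_in())"
```

```text
the job is handed in; nothing more can be done
None
```

I handed the job in at about 28 s of the 125 s: the carrier is square in the nest with the small mount in its middle, the large and medium mounts stand upright in their own compartments, and the smallest compartment is empty. I never went near the trackball or the slide box. The hand-in returned no verdict, so this rests on the camera pictures.

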